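# Catch the falling guard of the rotor stand and let it down

## Task

Close the clear guard over the rotor on its roller stand, without gripping it: with a fingertip tip the guard forward off its rest until it falls by itself, catch its black front rail on the back or side of a finger while it is still well up, and lower it gently until it is fully shut, with no bang that would jolt the rotor on its rollers. Do not push hard on the stand or guard, leave the rotor and everything else on the bench where it is, and finish with the hand clear.

Things in the scene. Friction and masses are not known exactly. Their poses are not given: they have to be found in the camera images.
- stand: rotor roller stand bolted to the bench: grey open tub 130 mm deep (x), 180 wide (y), 70 high, walls 4, on a dark 166 x 220 x 6 mm foot plate; rollers inside carry the rotor; black switch box (14 mm proud) outside its -y wall. Carries the guard. Fixed. Origin: centre of its underside on the bench. -x is its front, which faces to the right of the robot; hinge at +x.
- hinge_mid (a point): middle of the guard's hinge line at the tub's back: 68 mm behind (+x) the stand's origin, 74 mm above the bench. Axes as the stand's; the hinge line runs along y. Two dark rest brackets stand just behind it (y = 49 to 71 mm either side, up to 48 mm above it).
- guard (a joint): guard angle, rad: 0 shut, 1.57 upright, 1.72 leaning back on its rest (start: 1.68 to 1.72). Past upright it falls shut by itself; its worn oil damper lets it fall ever faster: from 1.45 to 0.85 in 1.2 to 1.9 s, to shut in 1.8 to 2.7 s, landing at 1.0 to 1.5 rad/s, a bang. Within about 0.01 of upright it may stand still. About 2 N up on the rail holds it when level.
- rail_mid (a point): middle of the guard's rail: black rubber round bar, 12 mm diameter, 150 mm long along its y axis, 158 mm from the hinge line: at joint value q it lies 158*cos(q) mm in front of and 158*sin(q) mm above it. Two 9 mm pins, 55 mm either side, carry it; 17 mm open gap to the frame. Shut, its centre is 25 mm in front of the tub's wall, 74 mm up; only the foot plate (18 mm out) is beneath.
- guard_mid (a point): centre of the guard itself, a clear panel in an aluminium frame, 135 mm long from the hinge line to its front edge, 180 mm wide, 8 mm thick; the whole guard weighs 0.29 to 0.39 kg. Turns with it: x and y lie in the panel, and -x points from the hinge to the rail.
- rotor: motor rotor lying loose on the rollers in the tub: steel core 41 mm in diameter on a 115 mm shaft along its y axis, top 55 mm above the bench, below the tub's rim. Origin: on the underside of the core, 20.5 mm below the axis. Leave alone.
- end_cap_a: motor end cap, silvery disc 58 mm in diameter, 16 mm high, loose. Origin: centre of its underside. Leave alone.
- end_cap_b: motor end cap like the other, 58 mm in diameter, 16 mm high, loose. Origin: centre of its underside. Leave alone.
- stator_ring: wound stator ring, 58 mm in diameter, 23 mm high, loose. Origin: centre of its underside. Leave alone.
- screwdriver_b: red-handled screwdriver, 148 mm long, 22 mm thick, lying loose. Origin: middle of its underside. Leave alone.
- caliper: sliding caliper, 200 x 70 x 14 mm, lying loose on the right. Origin: middle of its underside. Leave alone.
- solder_reel: reel of solder wire, 54 mm in diameter, 42 mm high, loose on the right. Origin: centre of its underside. Leave alone.

How it is judged:
On the way, in this order (a step that is already met when the one before it is completed fails the run):
1. the guard, tipped past upright, falls by itself with no finger on it (value of joint guard between 0.5 and 1.5 rad and velocity of joint guard below -0.05 rad/s and contact force between the fingers and stand below 0.05 N), for 0.06 s.
2. the falling guard is caught on the fingers, still well up, and no longer falls (value of joint guard between 0.25 and 1.3 rad and velocity of joint guard between -0.3 and 0.3 rad/s and contact force between the fingers and stand above 0.3 N), for 0.15 s.
3. the guard is shut (value of joint guard below 0.02 rad), for 0.1 s.
At the end, for the whole second after the job is handed in: The guard is shut (within 0.02 rad of its stop) and still; the rotor rests on its rollers within 6 mm of where it was; every loose thing is within 20 mm of where it was (value of joint guard below 0.02 rad and velocity of joint guard between -0.05 and 0.05 rad/s and distance of rotor from where it was at the start of the episode below 0.006 m and linear speed of rotor below 0.02 m/s and distance of each of end_cap_a, end_cap_b, stator_ring, screwdriver_b, caliper, solder_reel from where it was at the start of the episode below 0.02 m); the robot touches nothing.
It fails at once if the guard comes down on the rim with a bang (faster than 0.65 rad/s, 0.1 m/s at the rail, in its last 11 degrees; only the last 2 degrees may drop freely) (value of joint guard between 0.035 and 0.2 rad and velocity of joint guard below -0.65 rad/s).
It fails at once if the stand or guard is pushed, pressed or squeezed with more than 20 N (contact force between any of the fingers, the arm and stand above 20 N).
It fails at once if the rotor is touched or jolted off its place (distance of rotor from where it was at the start of the episode above 0.006 m or contact force between the fingers and rotor above 0.3 N).
It fails at once if one of the loose things on the bench is moved by more than 20 mm (distance of any of end_cap_a, end_cap_b, stator_ring, screwdriver_b, caliper, solder_reel from where it was at the start of the episode above 0.02 m).
It also fails if it takes over 43 s, if anything falls off the work surface, if the arm or the gripper's body presses on something with over 40 N, if the wrist force passes 120 N, or if a joint passes its speed limit or range.

## Robot

A 6-joint arm with a two-finger parallel gripper is mounted at the origin on a cart in front of the work surface, level with it; the furniture and walls round the work are solid. World frame = base frame: x ahead of the robot, y to its left, z up, the work surface at z = 0. Lengths are in m, angles in rad, forces in N, time in s.
With the tool pointing down it reaches from about 0.25 to 0.775 m from the base axis. Payload 4 kg.
Tool frame: the origin (TCP) lies at the centre of the arm's flange, where the gripper is bolted on; the fingertips stand ahead of it and the grasp point (between the pads) lies 180 mm ahead of it (robot.tcp_to_tips is the z of the fingertips in the tool frame, in m); z points along the fingers, y is the direction in which the jaws open and shut (so a half turn about z gives the same grasp; the last joint's range is limited). The gripper opens to 94 mm and grips with 3 to 60 N. Pads are 16 mm wide; open, the fingers measure 119 mm over their backs; the gripper's body (75 mm by 177 mm) begins 78 mm behind the grasp point.
Start: joints at [-1.322, 0.087, 1.371, -0, 1.684, -0.103], TCP at [0.19, -0.516, 0.405] pointing down, gripper open.
Joint ranges: [-3.1, 3.1], [-0.76, 2.03], [0.27, 2.55], [-1.08, 4.22], [0.17, 2.65], [-2.57, 2.57]. Speed limits (rad/s): [2.79, 2.79, 3.14, 3.14, 3.14, 3.14].

## Interface

Orientations are given as [roll, pitch, yaw] about the fixed x, y, z axes, in that order (R = Rz(yaw) Ry(pitch) Rx(roll)).
In Python, from bench import robot gives the robot as it stands.
- The arm moves only by the tool move_arm, never from a script. Its argument "increments" is a list that holds one entry, the list of rows, each a list of 7 numbers: the opening, from 0 (shut) to 1 (fully open), then the shift along the tool's x, y, z as a fraction of full scale, then the turn, a rotation vector about the tool's x, y, z as a fraction of full scale. In form: [[[jaw, dx, dy, dz, rx, ry, rz], ...]]. A call has 1 to 8 rows; each row is the pose to reach, as a shift and turn from the pose commanded when the call began, along the tool's axes at that moment; what a row does not reach only later rows make up. Full scale, the value 1, is 0.1 m for a shift and pi/2 rad for a turn. A row lasts 1/12 s, in which the tool goes at most 41.7 mm and 7.16 degrees, less where a joint would pass 70% of its speed; a pose out of reach is approached as far as the arm can. A call with a number of a shift or a turn outside -1 to 1 is refused whole. A call with a gripper value outside its range is refused whole. The fingers move at their own pace and stop on an object; the grip force is fixed at half the most. Time passes only in rows, so rows that repeat a pose let the fingers close. It gives the time, the measured TCP pose, the force and the opening at its end, in the units of the state.
- robot.get_obs(): the state, without advancing time (a new reading comes with each control period).
- robot.snapshot(name): name is "side" or "top"; returns (picture, depth): 384x512x3 uint8, red, green, blue; 384x512 float32, m along the optical axis (not along the pixel's ray), 0 where there is no reading.
- robot.camera_params(name): a dict with "mtx" (3x3 intrinsics, pixels), "k1" (the pictures are not rectified: a ray, as slopes to the right and down, at radius r is drawn at 1 + k1 r^2 times it, then the intrinsics apply), "R" (3x3) and "t" (3): a world point X has camera coordinates R X + t. Camera axes: x right, y down, z forward; pixel columns grow to the right and rows downward; lengths in m; the calibration is good to about 2 mm. A picture is of the moment at which its call begins. camera_params takes no time and is no camera call.
- robot.close_job(): hands the job in, once; it reports no verdict.
The state is a dict: "time": time; "joint_positions": joint angles; "qvel": joint speeds; "joint_torque": joint torques, N m; "tool_pos": TCP position; "ee_rot": TCP orientation; "wrist_force": force on the tool from outside, world axes, zero at the start; "wrist_torque": the same for the moment, N m; "width": finger opening in m.
Only numpy, scipy, OpenCV 4.12 (cv2) and the standard library are available. Lean on these libraries where they do the work, as an engineer would, in place of code of your own. Each camera call takes 0.05 s, during which the arm holds its last target.

## Working session

There is one attempt and no reset: what is moved stays moved. The work goes in short steps, Python scripts to look and compute and a tool call to move; the robot and the scene stay as the last step left them, time stands still between calls to the robot, and variables do not carry over. Pictures are saved under pics/ and viewed, and the job is handed in when it is done.

Besides the shell and the picture viewer there is one more tool, called after "Call:" as name([rows], argument=value, ...), one row to a line, values as JSON. move_arm: Moves the arm, as the interface text tells. Its arguments: {"type":"object","properties":{"increments":{"type":"array","items":{"type":"array","items":{"type":"array","items":{"type":"number","minimum":-1,"maximum":1}}}}},"required":["increments"]}

```bash
ls; mkdir -p pics; python3 - <<'E'
from bench import robot
import cv2,numpy as np
print(robot.get_obs(), robot.tcp_to_tips)
for n in ("side","top"):
    p,d=robot.snapshot(n)
    np.savez(f"pics/{n}0.npz",p=p,d=d)
    cv2.imwrite(f"pics/{n}0.png",p[:,:,::-1])
    print(n,robot.camera_params(n))
E
```

```text
pics
{'time': 0.0, 'joint_positions': array([-1.32207816e+00,  8.79565280e-02,  1.37218952e+00,  7.48041256e-07,
        1.68361195e+00, -1.03078956e-01]), 'qvel': array([-0.00127593, -0.00051253,  0.00061498,  0.00200401,  0.00013061,
        0.00222328]), 'joint_torque': array([-2.34961226e-04, -3.40185463e+01, -3.02427077e+01,  7.16696517e-02,
        3.30144411e-02, -1.67473645e-04]), 'tool_pos': array([ 0.18950326, -0.51621296,  0.40353572]), 'ee_rot': array([-3.13943887e+00, -2.23546174e-04,  3.51796970e-01]), 'wrist_force': array([-0.39905091, -0.34579571,  0.06981287]), 'wrist_torque': array([0.02526975, 0.01240772, 0.01646086]), 'width': 0.09378419486950303} 0.1992
side {'mtx': array([[477.61821527,   0.        , 260.47078308],
       [  0.        , 477.61821527, 192.48509176],
       [  0.        ,   0.        ,   1.        ]]), 'k1': -0.14382132868595826, 'R': array([[ 0.69941988,  0.71456842, -0.01427648],
       [ 0.43962103, -0.44587893, -0.77969567],
       [-0.56351148,  0.5390584 , -0.62599589]]), 't': array([-0.28068865, -0.20770106,  1.85495793])}
top {'mtx': array([[432.56071995,   0.        , 249.03713881],
       [  0.        , 432.56071995, 184.94845439],
       [  0.        ,   0.        ,   1.        ]]), 'k1': 0.042816127372722355, 'R': array([[ 0.02744071, -0.99930228, -0.02533693],
       [-0.99863735, -0.02627929, -0.04508702],
       [ 0.04438972,  0.02653962, -0.99866171]]), 't': array([-0.08708087,  0.48813409,  1.17721767])}
```

View pics/side0.png

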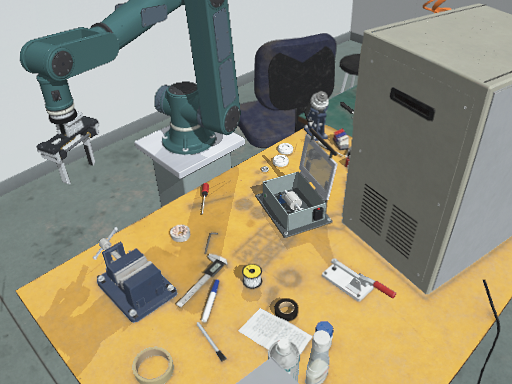

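View pics/top0.png

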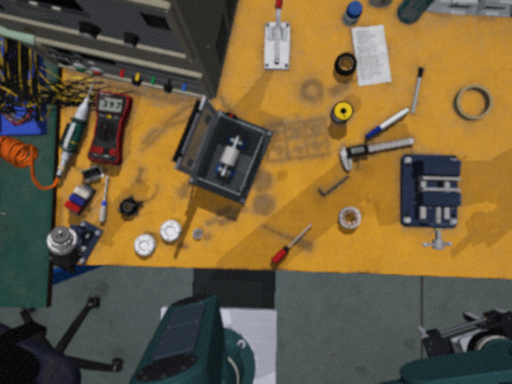

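```bash
cat > h.py <<'E'
import numpy as np,cv2
from bench import robot
def cam(n):
    return robot.camera_params(n)
def ray(c,u,v):
    K=c['mtx']; xd=np.array([(u-K[0,2])/K[0,0],(v-K[1,2])/K[1,1]]); x=xd.copy()
    for _ in range(30): x=xd/(1+c['k1']*(x@x))
    d=c['R'].T@np.array([x[0],x[1],1]); o=-c['R'].T@c['t']; return o,d
def onz(n,u,v,z):
    o,d=ray(cam(n),u,v); return o+d*(z-o[2])/d[2]
def proj(n,X):
    c=cam(n);X=np.atleast_2d(X); p=X@c['R'].T+c['t']; x=p[:,:2]/p[:,2:]; x=x*(1+c['k1']*(x**2).sum(1))[:,None]
    return x*[c['mtx'][0,0],c['mtx'][1,1]]+c['mtx'][:2,2]
def tri(ua,ub):
    (o1,d1),(o2,d2)=ray(cam('side'),*ua),ray(cam('top'),*ub)
    A=np.stack([d1,-d2],1); s=np.linalg.lstsq(A,o2-o1,rcond=None)[0]
    a,b=o1+s[0]*d1,o2+s[1]*d2; return (a+b)/2,np.linalg.norm(a-b)
E
python3 - <<'E'
from h import *
s=np.load("pics/side0.npz")['p'];t=np.load("pics/top0.npz")['p']
cv2.imwrite("pics/sz.png",cv2.resize(s[120:245,245:350,::-1],None,fx=5,fy=4.8,interpolation=2)[:600])
cv2.imwrite("pics/tz.png",cv2.resize(t[85:210,165:280,::-1],None,fx=4.8,fy=4.8,interpolation=2))
d=np.load("pics/side0.npz")['d']
E
```

```text
(no output)
```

View pics/sz.png

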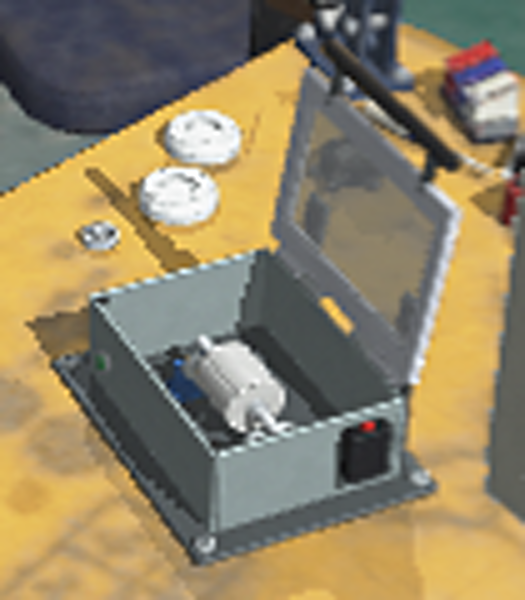

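View pics/tz.png

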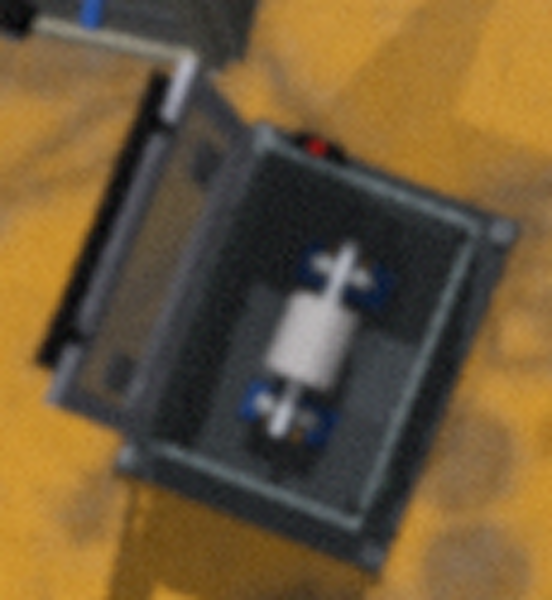

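```bash
cat >> h.py <<'E'
def T(u,v,z): return onz('top',165+(u+.5)/4.8-.5,85+(v+.5)/4.8-.5,z)
def S(u,v,z): return onz('side',245+(u+.5)/5-.5,120+(v+.5)/4.8-.5,z)
E
python3 - <<'E'
from h import *
# rim outer
P={'ff':(480,228),'fn':(360,528),'bf':(262,132),'bn':(143,452)}
p={k:T(*v,.070) for k,v in P.items()}
F={'ff':(515,225),'fn':(375,572)}
print(p)
f={k:T(*v,.006) for k,v in F.items()};print(f)
print(np.linalg.norm(p['ff']-p['fn']),np.linalg.norm(p['bf']-p['bn']),np.linalg.norm(p['ff']-p['bf']),np.linalg.norm(p['fn']-p['bn']),np.linalg.norm(f['ff']-f['fn']))
# side: rim corners
q={'fn':S(92,297,.07),'ff':S(215,447,.07),'bf':S(405,402,.07),'bn':S(262,250,.07)}
print(q)
g={'fn':S(52,362,.006),'ff':S(197,565,.006),'bf':S(437,490,.006)};print(g)
# guard hinge-dir from edges
for nm,a in (('T',p),('S',q)):
    d=a['fn']-a['ff'];e=a['bf']-a['ff'];print(nm,np.degrees(np.arctan2(d[1],d[0])),np.degrees(np.arctan2(e[1],e[0])),sum(a.values())/4)
# rail ends by triangulation
ra=lambda u,v:(245+(u+.5)/5-.5,120+(v+.5)/4.8-.5)
rb=lambda u,v:(165+(u+.5)/4.8-.5,85+(v+.5)/4.8-.5)
n=tri(ra(332,45),rb(47,358)); f2=tri(ra(455,163),rb(158,78))
print(n,f2,np.linalg.norm(n[0]-f2[0]),(n[0]+f2[0])/2)
E
```

```text
{'ff': array([ 0.62700307, -0.11244351,  0.07      ]), 'fn': array([ 0.46182113, -0.05165422,  0.07      ]), 'bf': array([0.67698758, 0.00811802, 0.07      ]), 'bn': array([0.50002525, 0.06772218, 0.07      ])}
{'ff': array([ 0.63996653, -0.13292398,  0.006     ]), 'fn': array([ 0.43824303, -0.05790806,  0.006     ])}
0.17601253143526846 0.18673061577346206 0.13051257903536015 0.12534065325771054 0.21522025817998583
{'fn': array([ 0.46574245, -0.05038518,  0.07      ]), 'ff': array([ 0.62468532, -0.10569797,  0.07      ]), 'bf': array([0.67690554, 0.00584196, 0.07      ]), 'bn': array([0.50747849, 0.0646461 , 0.07      ])}
{'fn': array([ 0.43912146, -0.06205573,  0.006     ]), 'ff': array([ 0.64373666, -0.13957367,  0.006     ]), 'bf': array([0.70163525, 0.01403873, 0.006     ])}
T 159.7956700997141 67.48122747419173 [ 0.56645926 -0.02206438  0.07      ]
S 160.81188674287372 64.9121752950943 [ 0.56870295 -0.02139877  0.07      ]
(array([0.53438593, 0.08968646, 0.2328102 ]), np.float64(0.0018121075339914978)) (array([0.66829073, 0.0425027 , 0.22848401]), np.float64(0.001608046931223689)) 0.1420405478525508 [0.60133833 0.06609458 0.2306471 ]
```

```bash
cat >> h.py <<'E'
from scipy.spatial.transform import Rotation as Ro
YAW=np.radians(70.0); A=np.radians(45)
H=np.array([0.5925,0.0450,0.074])
F=-np.array([np.cos(YAW),np.sin(YAW),0]); Z=np.array([0,0,1.])
RT=(Ro.from_euler('xyz',[np.pi,0,YAW])*Ro.from_rotvec([0,A,0]))
def W(u,w): return H+F*u/1000+Z*w/1000
def rail(q): return W(158*np.cos(q),158*np.sin(q))
X=RT.as_matrix()[:,0]; ZT=RT.as_matrix()[:,2]
def tcp(q,off,ext):
    "rail at q; stick axis displaced off mm along tool x from rail centre; tip ext mm past the rail along tool z"
    return rail(q)+X*off/1000-ZT*(0.1992-ext/1000)
def inc(p,R=RT,frm=None):
    o=robot.get_obs()
    p0,R0=(o['tool_pos'],Ro.from_euler('xyz',o['ee_rot'])) if frm is None else frm
    return np.r_[R0.inv().apply(p-p0)/.1,(R0.inv()*R).as_rotvec()/(np.pi/2)]
E
python3 - <<'E'
from h import *
np.set_printoptions(precision=4,suppress=True)
print(X,ZT,F)
print('stage',tcp(1.7,35,-60), 'contact',tcp(1.7,15,12),'catch',tcp(1.05,-15,12),'shut',tcp(0,-15,12))
g=tcp(1.05,-60,-60);print(g,inc(np.array([.40,-.32,.42])))
print(robot.get_obs()['time'])
E
```

```text
[0.2418 0.6645 0.7071] [ 0.2418  0.6645 -0.7071] [-0.342  -0.9397 -0.    ]
stage [ 0.5452 -0.0848  0.4387] contact [ 0.5578 -0.0503  0.3737] catch [ 0.5167 -0.1632  0.3328] shut [ 0.4896 -0.2378  0.1958]
[ 0.4884 -0.241   0.3519] [ 2.6524 -1.117  -0.1612  0.2161  0.4668 -0.5248]
0.1
```

Call:
move_arm([
  [[0,1,-0.42,-0.1,0.216,0.467,-0.525],[0,1,-0.42,-0.1,0.216,0.467,-0.525],[0,1,-0.42,-0.1,0.216,0.467,-0.525],[0,1,-0.42,-0.1,0.216,0.467,-0.525],[0,1,-0.42,-0.1,0.216,0.467,-0.525],[0,1,-0.42,-0.1,0.216,0.467,-0.525],[0,1,-0.42,-0.1,0.216,0.467,-0.525],[0,1,-0.42,-0.1,0.216,0.467,-0.525]],
])

```text
time: 0.77
tool_pos: [0.2688, -0.4424, 0.4144]
ee_rot: [-3.093, -0.687, 1.083]
wrist_force: [-0.1, 0.5, 0.3]
width: 0.0444
```

```bash
python3 - <<'E'
from h import *
np.set_printoptions(precision=4,suppress=True)
o=robot.get_obs();print(o['time'],o['joint_positions'],o['tool_pos'],o['ee_rot'],RT.as_euler('xyz'),o['width'])
print(inc(np.array([.44,-.28,.46])), inc(tcp(1.7,35,-60)))
E
```

```text
0.7667 [-1.2593  0.1564  1.343   0.5191  2.1297 -0.6197] [ 0.2688 -0.4424  0.4144] [-3.0934 -0.6873  1.0832] [ 3.1416 -0.7854  1.2217] 0.044384991384294324
[ 2.0184  0.802   1.0289  0.0286  0.0608 -0.0668] [ 3.5971  0.8932  2.5975  0.0286  0.0608 -0.0668]
```

Call:
move_arm([
  [[0,1,0.4,0.5,0.029,0.061,-0.067],[0,1,0.4,0.5,0.029,0.061,-0.067],[0,1,0.4,0.5,0.029,0.061,-0.067],[0,1,0.4,0.5,0.029,0.061,-0.067],[0,1,0.4,0.5,0.029,0.061,-0.067]],
])

```text
time: 1.18
tool_pos: [0.3549, -0.3618, 0.4376]
ee_rot: [-3.139, -0.781, 1.219]
wrist_force: [0.2, -0.3, -0.5]
width: 0.0105
```

```bash
python3 - <<'E'
from h import *
np.set_printoptions(precision=4,suppress=True)
o=robot.get_obs();print(o['time'],o['joint_positions'],o['tool_pos'],o['ee_rot'],RT.as_euler('xyz'),o['width'])
print(inc(np.array([.44,-.28,.47])), inc(tcp(1.7,35,-60)))
E
```

```text
1.1833 [-1.0681  0.1146  1.3624  0.6728  2.1281 -0.4889] [ 0.3549 -0.3618  0.4376] [-3.1388 -0.7808  1.2193] [ 3.1416 -0.7854  1.2217] 0.01053949078232084
[ 0.9817  0.5184  0.5153 -0.0007  0.0029 -0.0011] [ 2.3204  0.8395  2.2814 -0.0007  0.0029 -0.0011]
```

Call:
move_arm([
  [[0,0.98,0.5,0.5,0,0.003,-0.001],[0,0.98,0.5,0.5,0,0.003,-0.001],[0,0.98,0.5,0.5,0,0.003,-0.001],[0,0.98,0.5,0.5,0,0.003,-0.001],[0,0.98,0.5,0.5,0,0.003,-0.001],[0,0.98,0.5,0.5,0,0.003,-0.001]],
])

```text
time: 1.68
tool_pos: [0.4367, -0.2828, 0.47]
ee_rot: [-3.137, -0.786, 1.215]
wrist_force: [-0.3, 0.1, -0.9]
width: 0.0004
```

```bash
python3 - <<'E'
from h import *
np.set_printoptions(precision=4,suppress=True)
o=robot.get_obs();print(o['time'],o['joint_positions'],o['tool_pos'],o['ee_rot'],RT.as_euler('xyz'),o['width'])
print(inc(tcp(1.7,35,-60)))
for n in ("side","top"):
    p,d=robot.snapshot(n); cv2.imwrite(f"pics/{n}1.png",p[60:260,160:420,::-1].repeat(2,0).repeat(2,1))
E
```

```text
1.6833 [-0.8666  0.0934  1.3229  0.7619  2.0424 -0.2644] [ 0.4367 -0.2828  0.47  ] [-3.1375 -0.7858  1.2155] [ 3.1416 -0.7854  1.2217] 0.0004199986838348383
[ 1.3572  0.3362  1.7999  0.0002 -0.0003 -0.0028]
```

View pics/side1.png

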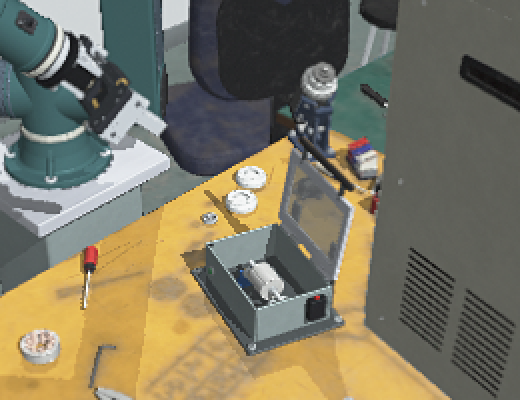

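View pics/top1.png

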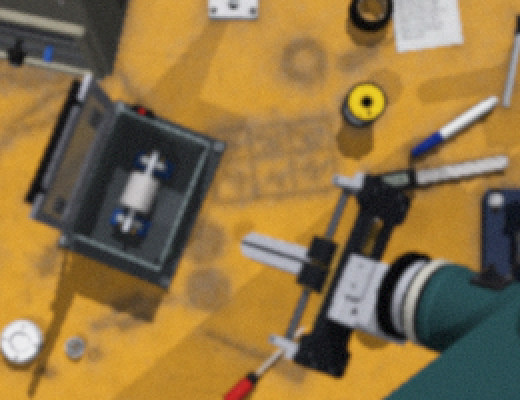

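```bash
python3 - <<'E'
from h import *
np.set_printoptions(precision=3,suppress=True)
for n in('side','top'):
    d=np.load(f"pics/{n}0.npz")['d'];c=cam(n)
    v,u=np.mgrid[0:384:1,0:512:1]
    K=c['mtx'];pt=cv2.undistortPoints(np.stack([u,v],-1).reshape(-1,1,2).astype(float),K,np.array([c['k1'],0,0,0,0]))[:,0]
    P=np.c_[pt*d.reshape(-1,1),d.reshape(-1)];P=(P-c['t'])@c['R'];ok=d.reshape(-1)>0
    P=P[ok]
    for z0 in(.25,.3,.35,.4,.45):
        m=(P[:,2]>z0)&(P[:,2]<z0+.05)&(P[:,0]>.45)&(P[:,1]>-.3)&(P[:,1]<.3)
        if m.sum(): 
            Q=P[m];s=Q@np.array([.94,-.342,0]);f=Q@np.array([-.342,-.94,0])
            print(n,z0,m.sum(),Q[:,:2].min(0),Q[:,:2].max(0),'min along -ys',s.min()-(W(0,0)@np.array([.94,-.342,0])))
            i=np.argsort(s)[:5];print(Q[i])
E
```

```text
side 0.25 2594 [ 0.728 -0.046] [1.12  0.205] min along -ys 0.13382937113120597
[[0.728 0.027 0.286]
 [0.728 0.024 0.255]
 [0.728 0.024 0.284]
 [0.729 0.022 0.259]
 [0.73  0.023 0.273]]
side 0.3 2768 [ 0.727 -0.047] [1.115 0.177] min along -ys 0.1329719432635862
[[0.727 0.026 0.33 ]
 [0.727 0.025 0.312]
 [0.727 0.025 0.334]
 [0.728 0.024 0.307]
 [0.729 0.024 0.304]]
side 0.35 2893 [ 0.719 -0.045] [1.109 0.153] min along -ys 0.12263869840892094
[[0.719 0.035 0.363]
 [0.72  0.036 0.381]
 [0.72  0.034 0.366]
 [0.72  0.034 0.39 ]
 [0.72  0.033 0.397]]
side 0.4 3052 [ 0.718 -0.046] [1.104 0.129] min along -ys 0.1209880093293777
[[0.718 0.037 0.443]
 [0.719 0.035 0.422]
 [0.72  0.036 0.433]
 [0.72  0.034 0.442]
 [0.72  0.034 0.439]]
side 0.45 3151 [ 0.719 -0.046] [1.1 0.1] min along -ys 0.12217607295094413
[[0.719 0.036 0.461]
 [0.72  0.035 0.467]
 [0.721 0.035 0.484]
 [0.721 0.035 0.451]
 [0.721 0.034 0.487]]
top 0.25 1169 [ 0.728 -0.008] [0.883 0.3  ] min along -ys 0.08977625714302062
[[0.781 0.3   0.285]
 [0.781 0.299 0.296]
 [0.78  0.298 0.274]
 [0.781 0.298 0.268]
 [0.78  0.297 0.285]]
top 0.3 546 [ 0.718 -0.004] [0.862 0.298] min along -ys 0.07849706602839945
[[0.768 0.297 0.348]
 [0.767 0.295 0.35 ]
 [0.768 0.291 0.344]
 [0.77  0.298 0.347]
 [0.77  0.296 0.348]]
top 0.35 1634 [0.717 0.   ] [0.839 0.3  ] min along -ys 0.07836066587722579
[[0.738 0.217 0.399]
 [0.74  0.22  0.4  ]
 [0.767 0.292 0.351]
 [0.766 0.289 0.353]
 [0.77  0.299 0.353]]
top 0.4 2047 [0.717 0.005] [0.814 0.3  ] min along -ys 0.07572288771306401
[[0.741 0.231 0.402]
 [0.742 0.234 0.408]
 [0.74  0.228 0.413]
 [0.741 0.231 0.405]
 [0.741 0.231 0.415]]
top 0.45 1833 [0.717 0.009] [0.792 0.3  ] min along -ys 0.08240312778812064
[[0.772 0.298 0.465]
 [0.773 0.299 0.46 ]
 [0.772 0.297 0.458]
 [0.771 0.293 0.465]
 [0.771 0.294 0.46 ]]
```

Call:
move_arm([
  [[0,0.5,0.2,0.3,0,0,0],[0,0.9,0.34,0.6,0,0,0],[0,0.9,0.34,0.6,0,0,0],[0,0.9,0.34,0.6,0,0,0]],
])

```text
time: 2.12
tool_pos: [0.5068, -0.192, 0.493]
ee_rot: [3.14, -0.788, 1.223]
wrist_force: [-0.0, -0.2, -0.5]
width: 0.0006
```

```bash
cat >> h.py <<'E'
Y=RT.as_matrix()[:,1]
H=H-Y*0.012
np.set_printoptions(precision=4,suppress=True)
E
python3 - <<'E'
from h import *
o=robot.get_obs();print(o['joint_positions'])
print(inc(tcp(1.7,35,-30)))
E
```

```text
[-0.6595  0.0916  1.28    0.805   1.9299 -0.0771]
[ 0.4176 -0.1257  1.49    0.0003 -0.0014  0.0007]
```

Call:
move_arm([
  [[0,0.3,-0.1,0.2,0,-0.001,0],[0,0.42,-0.12,0.5,0,-0.001,0],[0,0.42,-0.12,0.8,0,-0.001,0],[0,0.42,-0.12,1,0,-0.001,0],[0,0.42,-0.12,1,0,-0.001,0]],
])

```text
time: 2.53
tool_pos: [0.5286, -0.0952, 0.4469]
ee_rot: [-3.129, -0.784, 1.211]
wrist_force: [-0.3, 0.4, -0.5]
width: 0.0005
```

```bash
cat > look.py <<'E'
import sys
from h import *
k=sys.argv[1]
o=robot.get_obs();print(o['time'],o['tool_pos'],o['ee_rot'],o['wrist_force'])
b=[]
for n,(x,y) in (("side",(250,95)),("top",(150,75))):
    p,d=robot.snapshot(n); np.savez(f"pics/{n}{k}.npz",p=p,d=d)
    b.append(cv2.resize(p[y:y+140,x:x+130,::-1],None,fx=3,fy=3.6*.9,interpolation=2))
cv2.imwrite(f"pics/L{k}.png",np.hstack(b)); print(robot.get_obs()['time'])
E
python3 look.py 2; python3 -c "
from h import *
print(inc(tcp(1.7,35,12)))
o=robot.get_obs();tip=o['tool_pos']+ZT*.1992
print(proj('side',tip),proj('top',tip))"
```

```text
2.5333 [ 0.5286 -0.0952  0.4469] [-3.1289 -0.7843  1.2113] [-0.2508  0.4053 -0.465 ]
2.6333
[ 0.0375 -0.0052  0.9224  0.      0.0006 -0.003 ]
[[310.8707 118.3836]] [[193.5392 135.1776]]
```

View pics/L2.png

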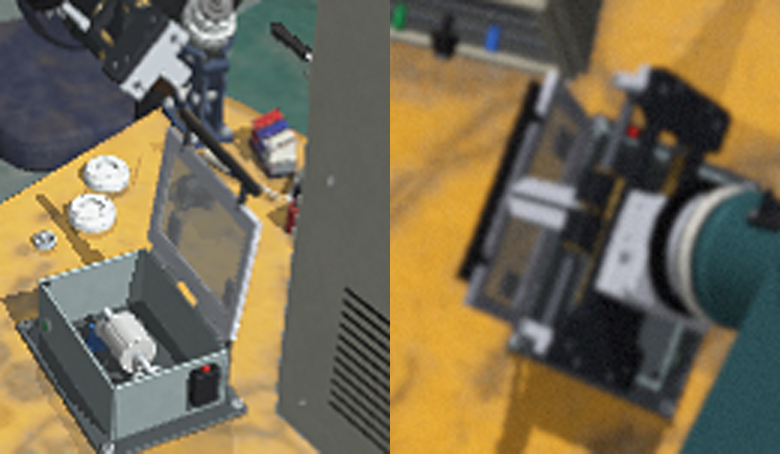

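Call:
move_arm([
  [[0,0.04,0,0.25,0,0,-0.002],[0,0.04,0,0.5,0,0,-0.002],[0,0.04,0,0.75,0,0,-0.002],[0,0.04,0,0.92,0,0,-0.002],[0,0.04,0,0.92,0,0,-0.002],[0,0.04,0,0.92,0,0,-0.002]],
])

```text
time: 3.13
tool_pos: [0.5524, -0.0332, 0.3895]
ee_rot: [3.14, -0.785, 1.222]
wrist_force: [-0.0, 0.3, 0.1]
width: 0.0003
```

```bash
python3 look.py 3; python3 -c "
from h import *
print(inc(tcp(1.7,16,12)))
o=robot.get_obs();R=Ro.from_euler('xyz',o['ee_rot']).as_matrix();tip=o['tool_pos']+R[:,2]*.1992
print(proj('side',tip),proj('top',tip),tip,proj('top',rail(1.7)),proj('side',rail(1.7)))"
```

```text
3.1333 [ 0.5524 -0.0332  0.3895] [ 3.1398 -0.7846  1.2217] [-0.0255  0.2578  0.0902]
3.2333
[-0.2105 -0.0128  0.0229  0.0027  0.0004  0.0009]
[[330.0035 131.2598]] [[169.6007 127.7136]] [0.6014 0.0985 0.2499] [[184.6076 135.4193]] [[319.6557 138.9297]]
```

View pics/L3.png

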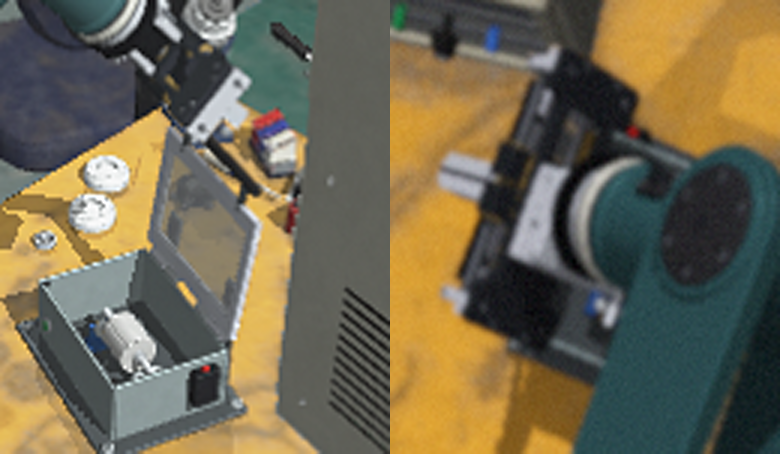

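```bash
python3 -c "
from h import *
for q in (1.7,1.65,1.6,1.55,1.5,1.45): print(q,inc(tcp(q,14,12)))"
```

```text
1.7 [-0.2305 -0.0128  0.0229  0.0027  0.0004  0.0009]
1.65 [-0.2803 -0.0127 -0.0384  0.0027  0.0004  0.0009]
1.6 [-0.333  -0.0125 -0.0972  0.0027  0.0004  0.0009]
1.55 [-0.3887 -0.0123 -0.1532  0.0027  0.0004  0.0009]
1.5 [-0.4471 -0.0122 -0.2064  0.0027  0.0004  0.0009]
1.45 [-0.5081 -0.012  -0.2567  0.0027  0.0004  0.0009]
```

Call:
move_arm([
  [[0,-0.08,0,0.02,0,0,0],[0,-0.14,0,0.02,0,0,0],[0,-0.18,0,0.02,0,0,0],[0,-0.21,0,0.02,0,0,0],[0,-0.23,0,0.02,0,0,0],[0,-0.25,0,0,0,0,0],[0,-0.27,0,-0.02,0,0,0],[0,-0.28,0,-0.04,0,0,0]],
])

```text
time: 3.9
tool_pos: [0.5446, -0.0529, 0.3739]
ee_rot: [3.137, -0.788, 1.226]
wrist_force: [-0.8, 1.3, 5.0]
width: 0.0004
```

```bash
python3 look.py 4; python3 -c "
from h import *
print(inc(tcp(1.65,14,12)))"
```

```text
3.9 [ 0.5446 -0.0529  0.3739] [ 3.1365 -0.7876  1.2261] [-0.7855  1.2732  5.0428]
4.0
[-0.0107 -0.0055 -0.0097  0.0015 -0.0011  0.0017]
```

View pics/L4.png

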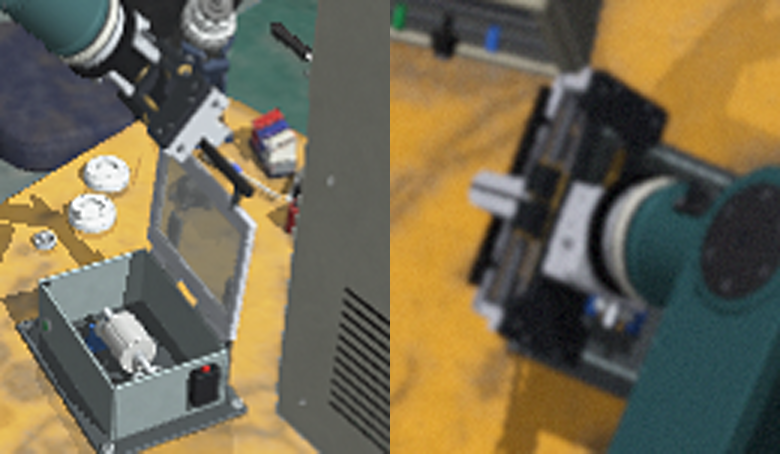

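Call:
move_arm([
  [[0,-0.005,0,-0.025,0,0,0],[0,-0.02,0,-0.045,0,0,0],[0,-0.035,0,-0.06,0,0,0],[0,-0.05,0,-0.075,0,0,0],[0,-0.065,0,-0.09,0,0,0],[0,-0.08,0,-0.1,0,0,0],[0,-0.095,0,-0.115,0,0,0],[0,-0.105,0,-0.125,0,0,0]],
])

```text
time: 4.67
tool_pos: [0.5389, -0.0689, 0.3731]
ee_rot: [3.14, -0.784, 1.222]
wrist_force: [0.8, 0.8, 0.9]
width: 0.0005
```

```bash
python3 look.py 5; python3 -c "
from h import *
for q in (1.6,1.55,1.5): print(inc(tcp(q,14,12)))"
```

```text
4.6667 [ 0.5389 -0.0689  0.3731] [ 3.1404 -0.7836  1.2219] [0.7731 0.755  0.8737]
4.7667
[ 0.0668 -0.0049  0.0401  0.      0.0016 -0.0006]
[ 0.011  -0.0048 -0.0158  0.      0.0016 -0.0006]
[-0.0475 -0.0048 -0.0689  0.      0.0016 -0.0006]
```

View pics/L5.png

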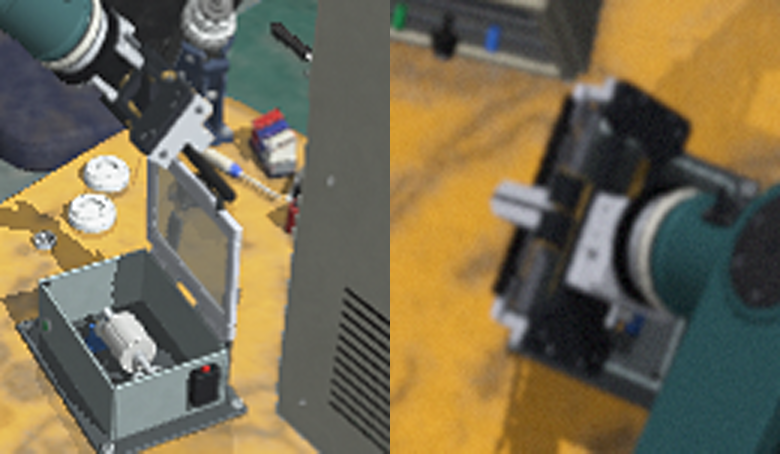

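```bash
cat >> h.py <<'E'
def railend(q): return proj('side',rail(q)+Y*(0.012+0.075))[0]
E
python3 -c "
from h import *
for q in (1.72,1.7,1.65,1.6,1.55,1.5,1.45,1.3,1.1): print(q,railend(q))"
python3 - <<'E'
import numpy as np,cv2
a=[]
for k in '0','4','5':
    p=np.load(f'pics/side{k}.npz')['p']; a.append(cv2.resize(p[135:175,305:345,::-1],None,fx=6,fy=6,interpolation=0))
cv2.imwrite('pics/re.png',np.hstack(a))
E
```

```text
1.72 [335.8849 153.6446]
1.7 [334.9591 153.78  ]
1.65 [332.6183 154.2028]
1.6 [330.2457 154.7455]
1.55 [327.8483 155.4074]
1.5 [325.4332 156.1872]
1.45 [323.0078 157.0833]
1.3 [315.7439 160.445 ]
1.1 [306.3692 166.3737]
```

View pics/re.png

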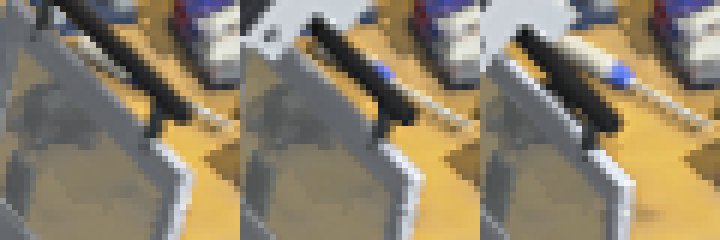

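Call:
move_arm([
  [[0,-0.016,0,-0.02,0,0,0],[0,-0.033,0,-0.037,0,0,0],[0,-0.049,0,-0.049,0,0,0],[0,0.127,0,-0.156,0,0,0],[0,0.318,0,-0.318,0,0,0],[0,0.177,0,-0.6,0,0,0],[0,-0.1,0,-0.88,0,0,0],[0,-0.35,0,-0.99,0,0,0]],
])

```text
time: 5.43
tool_pos: [0.506, -0.159, 0.422]
ee_rot: [3.131, -0.783, 1.23]
wrist_force: [0.3, -0.5, 0.8]
width: 0.0003
```

```bash
cat > look1.py <<'E'
import sys
from h import *
k=sys.argv[1]
p,d=robot.snapshot('side'); np.savez(f"pics/side{k}.npz",p=p,d=d)
cv2.imwrite(f"pics/L{k}.png",cv2.resize(p[110:230,255:365,::-1],None,fx=5,fy=5,interpolation=0))
o=robot.get_obs();print(o['time'],o['tool_pos'],o['ee_rot'],o['wrist_force'])
for q in (1.1,1.0,.9,.8): print(q,inc(tcp(q,-18,14)))
E
python3 look1.py 6
```

```text
5.4833 [ 0.5051 -0.1622  0.4173] [-3.1415 -0.7804  1.2167] [-0.2786 -2.3401 -2.1009]
1.1 [-0.5269 -0.0077  0.6639  0.0022  0.0032 -0.0023]
1.0 [-0.6795 -0.007   0.6234  0.0022  0.0032 -0.0023]
0.9 [-0.8354 -0.0064  0.5983  0.0022  0.0032 -0.0023]
0.8 [-0.9931 -0.0058  0.5889  0.0022  0.0032 -0.0023]
```

View pics/L6.png

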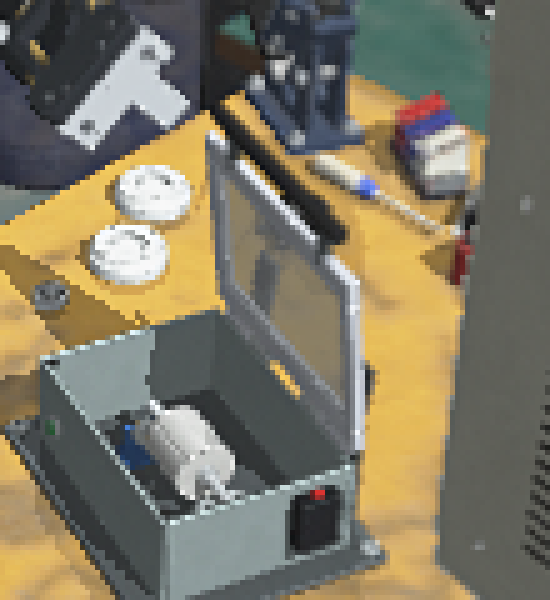

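Call:
move_arm([
  [[0,-0.35,0,0.15,0,0,0],[0,-0.65,0,0.35,0,0,0],[0,-0.7,0,0.6,0,0,0],[0,-0.7,0,0.6,0,0,0],[0,-0.7,0,0.6,0,0,0]],
])

```text
time: 5.9
tool_pos: [0.504, -0.1638, 0.3258]
ee_rot: [-3.138, -0.786, 1.22]
wrist_force: [1.0, 0.6, -0.0]
width: 0.0006
```

```bash
python3 look1.py 7
```

```text
5.95 [ 0.5044 -0.1641  0.3277] [ 3.139  -0.7852  1.224 ] [ 0.2676 -0.7743  0.6171]
1.1 [ 0.1171 -0.0075  0.0419  0.0006  0.0001  0.001 ]
1.0 [-0.0353 -0.0077  0.0006  0.0006  0.0001  0.001 ]
0.9 [-0.1911 -0.0079 -0.0252  0.0006  0.0001  0.001 ]
0.8 [-0.3487 -0.0082 -0.0354  0.0006  0.0001  0.001 ]
```

View pics/L7.png

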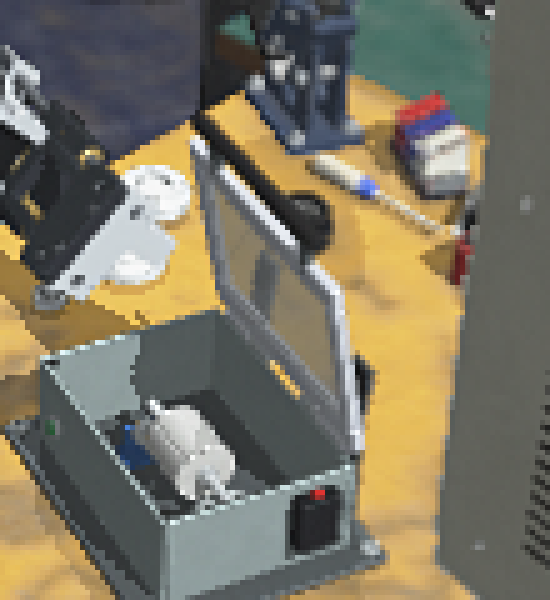

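Call:
move_arm([
  [[0,0,0,0,0,0,0],[0,0,0,0,0,0,0],[0,0,0,0,0,0,0],[0,0,0,0,0,0,0],[0,0,0,0,0,0,0]],
])

```text
time: 6.37
tool_pos: [0.5043, -0.1642, 0.3277]
ee_rot: [3.138, -0.784, 1.224]
wrist_force: [-0.1, -0.1, -0.2]
width: 0.0001
```

```bash
python3 look1.py 8
```

```text
6.4167 [ 0.5042 -0.1642  0.3274] [ 3.1386 -0.7845  1.2237] [-0.2795  0.9233  0.5706]
1.1 [ 0.1205 -0.0061  0.0409  0.001   0.0006  0.0009]
1.0 [-0.032  -0.0062 -0.0003  0.001   0.0006  0.0009]
0.9 [-0.1878 -0.0064 -0.026   0.001   0.0006  0.0009]
0.8 [-0.3454 -0.0066 -0.036   0.001   0.0006  0.0009]
```

View pics/L8.png

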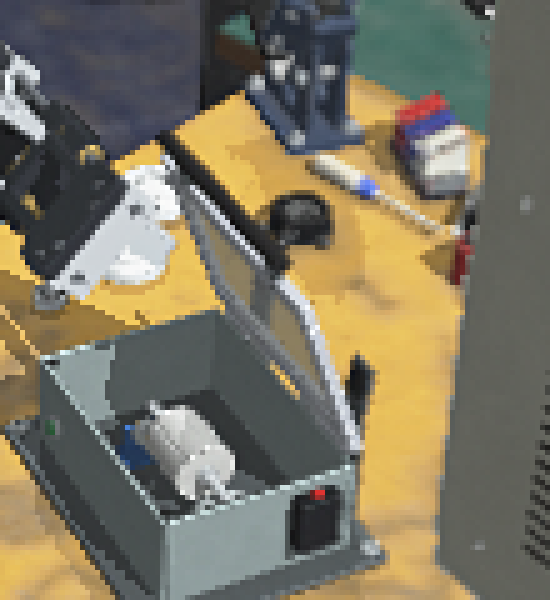

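Call:
move_arm([
  [[0,0,0,0,0,0,0],[0,0,0,0,0,0,0],[0,0,0,0,0,0,0],[0,0,0,0,0,0,0],[0,0,0,0,0,0,0],[0,0,0,0,0,0,0]],
])

```text
time: 6.92
tool_pos: [0.5041, -0.1643, 0.3267]
ee_rot: [3.14, -0.784, 1.222]
wrist_force: [-1.3, -0.9, 0.6]
width: 0.0005
```

```bash
python3 look1.py 9
```

```text
6.9667 [ 0.5041 -0.1643  0.3268] [ 3.1403 -0.7843  1.2223] [-0.6254 -1.3129  0.3302]
1.1 [ 0.126  -0.0056  0.037   0.0006  0.0007  0.0002]
1.0 [-0.0265 -0.0056 -0.0041  0.0006  0.0007  0.0002]
0.9 [-0.1823 -0.0056 -0.0299  0.0006  0.0007  0.0002]
0.8 [-0.3399 -0.0057 -0.0399  0.0006  0.0007  0.0002]
```

View pics/L9.png

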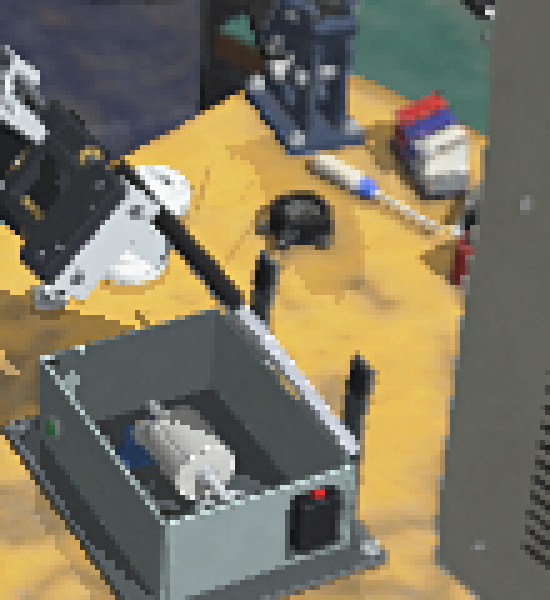

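Call:
move_arm([
  [[0,0,0,0,0,0,0],[0,0,0,0,0,0,0],[0,0,0,0,0,0,0],[0,0,0,0,0,0,0],[0,0,0,0,0,0,0]],
])

```text
time: 7.38
tool_pos: [0.5042, -0.1641, 0.3268]
ee_rot: [3.14, -0.785, 1.223]
wrist_force: [0.2, -0.9, -1.5]
width: 0.0005
```

```bash
python3 look1.py 10; python3 - <<'E'
from h import *
a=np.load('pics/side9.npz')['p'].astype(int);b=np.load('pics/side10.npz')['p'].astype(int)
print((abs(a-b).sum(2)[110:230,255:365]>60).sum())
for q in (1.1,1.0,.9): print(q,railend(q))
b0=tcp(.98,-16,13)
for q in np.arange(.98,-.03,-.07): 
    d=tcp(q,-16,13)-b0; print(round(q,2),np.array([d@X,d@Y,d@ZT])*10)
E
```

```text
7.4333 [ 0.5042 -0.1641  0.3269] [ 3.14   -0.7847  1.2227] [-1.1931 -1.0416 -0.2101]
1.1 [ 0.1241 -0.0055  0.0365  0.0006  0.0005  0.0004]
1.0 [-0.0284 -0.0056 -0.0046  0.0006  0.0005  0.0004]
0.9 [-0.1842 -0.0057 -0.0304  0.0006  0.0005  0.0004]
0.8 [-0.3418 -0.0058 -0.0405  0.0006  0.0005  0.0004]
99
1.1 [306.3692 166.3737]
1.0 [301.9485 169.8791]
0.9 [297.7805 173.6881]
0.98 [0. 0. 0.]
0.91 [-0.1092  0.     -0.0176]
0.84 [-0.2193 -0.     -0.0275]
0.77 [-0.3299 -0.     -0.0296]
0.7 [-0.4403 -0.     -0.0241]
0.63 [-0.5501 -0.     -0.0108]
0.56 [-0.6587 -0.      0.0101]
0.49 [-0.7655  0.      0.0386]
0.42 [-0.8701  0.      0.0745]
0.35 [-0.9719 -0.      0.1176]
0.28 [-1.0705 -0.      0.1677]
0.21 [-1.1653 -0.      0.2246]
0.14 [-1.2559 -0.      0.288 ]
0.07 [-1.3419 -0.      0.3575]
-0.0 [-1.4228 -0.      0.4329]
```

View pics/L10.png

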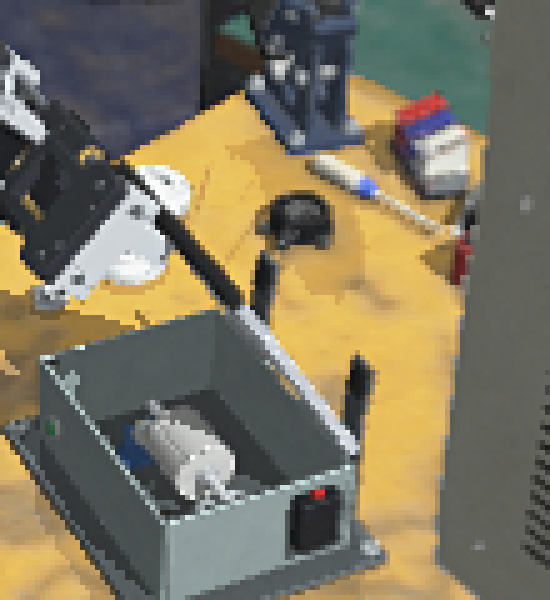

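Call:
move_arm([
  [[0,-0.04,0,-0.006,0,0,0],[0,-0.09,0,-0.014,0,0,0],[0,-0.15,0,-0.021,0,0,0],[0,-0.21,0,-0.026,0,0,0],[0,-0.27,0,-0.029,0,0,0],[0,-0.33,0,-0.03,0,0,0],[0,-0.385,0,-0.028,0,0,0],[0,-0.44,0,-0.024,0,0,0]],
])

```text
time: 8.1
tool_pos: [0.4928, -0.1955, 0.2968]
ee_rot: [3.141, -0.785, 1.222]
wrist_force: [-0.3, 0.2, -0.7]
width: 0.0004
```

```bash
python3 look1.py 11; python3 - <<'E'
from h import *
for q in (.8,.75,.7,.65): print(q,railend(q))
for q in (.7,.35,0):print(inc(tcp(q,-16,13)))
E
```

```text
8.15 [ 0.4926 -0.1959  0.2959] [-3.1407 -0.784   1.2199] [-1.1961 -1.8301 -1.2295]
1.1 [ 0.5825 -0.0056  0.0564  0.0003  0.0009 -0.0008]
1.0 [ 0.43   -0.0054  0.0153  0.0003  0.0009 -0.0008]
0.9 [ 0.2742 -0.0052 -0.0104  0.0003  0.0009 -0.0008]
0.8 [ 0.1166 -0.0049 -0.0204  0.0003  0.0009 -0.0008]
0.8 [293.9169 177.7521]
0.75 [292.114  179.8634]
0.7 [290.4042 182.0188]
0.65 [288.7925 184.2111]
[-0.0213 -0.0048 -0.0246  0.0003  0.0009 -0.0008]
[-0.5527 -0.0041  0.1178  0.0003  0.0009 -0.0008]
[-1.0031 -0.0037  0.4338  0.0003  0.0009 -0.0008]
```

View pics/L11.png

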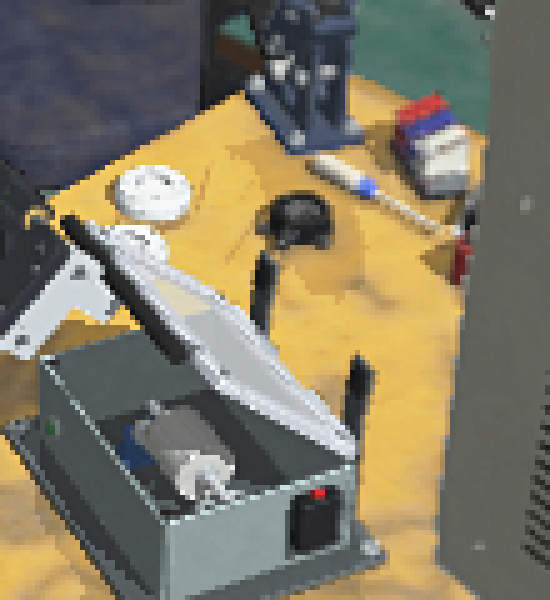

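Call:
move_arm([
  [[0,-0.055,0,0,0,0,0],[0,-0.11,0,0,0,0,0],[0,-0.164,0,0.01,0,0,0],[0,-0.218,0,0.02,0,0,0],[0,-0.272,0,0.03,0,0,0],[0,-0.325,0,0.045,0,0,0],[0,-0.378,0,0.06,0,0,0],[0,-0.43,0,0.08,0,0,0]],
])

```text
time: 8.82
tool_pos: [0.4845, -0.2186, 0.2609]
ee_rot: [3.14, -0.785, 1.223]
wrist_force: [0.1, -0.9, -1.2]
width: 0.0008
```

```bash
python3 look1.py 12; python3 - <<'E'
from h import *
for q in (.5,.45,.4,.35): print(q,railend(q))
for q in (.42,.3,.1,.05,0):print(q,inc(tcp(q,-16,13)))
E
```

```text
8.8667 [ 0.4842 -0.2189  0.2598] [-3.1411 -0.7839  1.2202] [-0.5793 -3.1434 -1.4905]
1.1 [ 1.0106 -0.006  -0.027   0.0004  0.0009 -0.0007]
1.0 [ 0.8581 -0.0059 -0.0681  0.0004  0.0009 -0.0007]
0.9 [ 0.7023 -0.0057 -0.0937  0.0004  0.0009 -0.0007]
0.8 [ 0.5447 -0.0055 -0.1037  0.0004  0.0009 -0.0007]
0.5 [284.5886 190.941 ]
0.45 [283.4099 193.2119]
0.4 [282.3474 195.485 ]
0.35 [281.4036 197.7535]
0.42 [-0.0228 -0.005  -0.0087  0.0004  0.0009 -0.0007]
0.3 [-0.1953 -0.0048  0.0697  0.0004  0.0009 -0.0007]
0.1 [-0.458  -0.0046  0.2444  0.0004  0.0009 -0.0007]
0.05 [-0.5178 -0.0046  0.296   0.0004  0.0009 -0.0007]
0 [-0.575  -0.0046  0.3506  0.0004  0.0009 -0.0007]
```

View pics/L12.png

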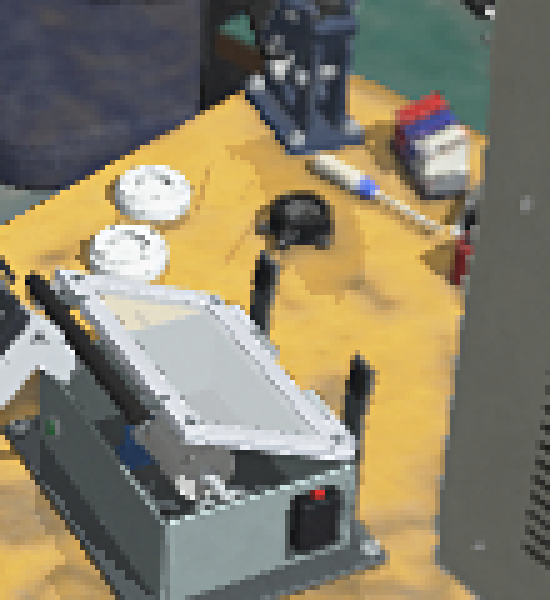

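Call:
move_arm([
  [[0,-0.05,0,0.018,0,0,0],[0,-0.1,0,0.04,0,0,0],[0,-0.15,0,0.063,0,0,0],[0,-0.2,0,0.088,0,0,0],[0,-0.245,0,0.115,0,0,0],[0,-0.285,0,0.14,0,0,0],[0,-0.32,0,0.165,0,0,0],[0,-0.355,0,0.188,0,0,0]],
])

```text
time: 9.53
tool_pos: [0.4805, -0.2297, 0.2226]
ee_rot: [3.14, -0.784, 1.223]
wrist_force: [0.1, -0.3, -1.3]
width: 0.0003
```

```bash
python3 look1.py 13; python3 - <<'E'
from h import *
for q in (.2,.15,.1,.05,0): print(q,railend(q))
for q in (.15,.1,.05,0,-.05):print(q,inc(tcp(q,-16,13)))
E
```

```text
9.5833 [ 0.4804 -0.2297  0.2218] [ 3.1412 -0.7841  1.2211] [-0.0201 -2.5467 -1.7221]
1.1 [ 1.3604 -0.0064 -0.2148  0.0006  0.0008 -0.0003]
1.0 [ 1.2079 -0.0063 -0.2559  0.0006  0.0008 -0.0003]
0.9 [ 1.0521 -0.0062 -0.2815  0.0006  0.0008 -0.0003]
0.8 [ 0.8945 -0.0061 -0.2915  0.0006  0.0008 -0.0003]
0.2 [279.2998 204.4653]
0.15 [278.8444 206.65  ]
0.1 [278.5125 208.7983]
0.05 [278.3038 210.9045]
0 [278.2176 212.963 ]
0.15 [-0.046  -0.0059  0.0079  0.0006  0.0008 -0.0003]
0.1 [-0.1083 -0.0059  0.0564  0.0006  0.0008 -0.0003]
0.05 [-0.1681 -0.006   0.108   0.0006  0.0008 -0.0003]
0 [-0.2253 -0.006   0.1625  0.0006  0.0008 -0.0003]
-0.05 [-0.2796 -0.006   0.2198  0.0006  0.0008 -0.0003]
```

View pics/L13.png

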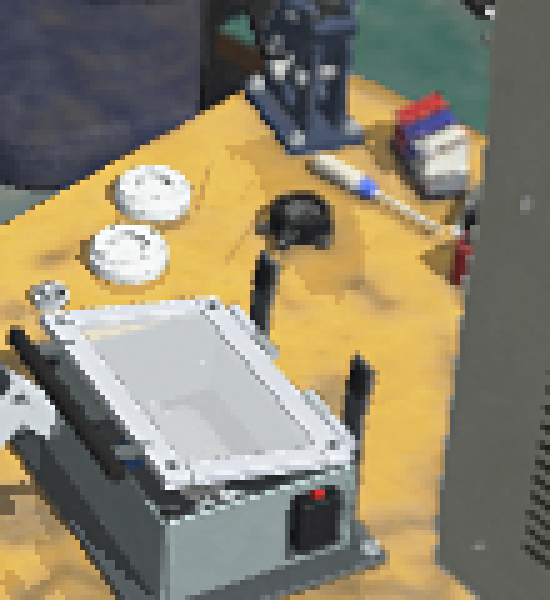

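Call:
move_arm([
  [[0,-0.025,0,0.013,0,0,0],[0,-0.05,0,0.027,0,0,0],[0,-0.075,0,0.042,0,0,0],[0,-0.1,0,0.058,0,0,0],[0,-0.125,0,0.076,0,0,0],[0,-0.15,0,0.096,0,0,0],[0,-0.175,0,0.116,0,0,0],[0,-0.195,0,0.134,0,0,0]],
])

```text
time: 10.25
tool_pos: [0.4791, -0.2335, 0.1994]
ee_rot: [3.14, -0.785, 1.223]
wrist_force: [0.4, 0.2, -2.0]
width: 0.0001
```

```bash
python3 look1.py 14; python3 - <<'E'
from h import *
for q in (.1,.05,0,-.05,-.1):print(q,inc(tcp(q,-16,13)))
E
```

```text
10.3 [ 0.479  -0.2335  0.1989] [ 3.1409 -0.7846  1.2217] [ 1.4191 -0.2327 -1.6334]
1.1 [ 1.5505 -0.0059 -0.3476  0.0005  0.0005 -0.    ]
1.0 [ 1.3981 -0.0059 -0.3888  0.0005  0.0005 -0.    ]
0.9 [ 1.2423 -0.0058 -0.4145  0.0005  0.0005 -0.    ]
0.8 [ 1.0846 -0.0058 -0.4246  0.0005  0.0005 -0.    ]
0.1 [ 0.0817 -0.006  -0.0772  0.0005  0.0005 -0.    ]
0.05 [ 0.0219 -0.0061 -0.0256  0.0005  0.0005 -0.    ]
0 [-0.0353 -0.0061  0.0288  0.0005  0.0005 -0.    ]
-0.05 [-0.0897 -0.0061  0.0861  0.0005  0.0005 -0.    ]
-0.1 [-0.1412 -0.0062  0.146   0.0005  0.0005 -0.    ]
```

View pics/L14.png

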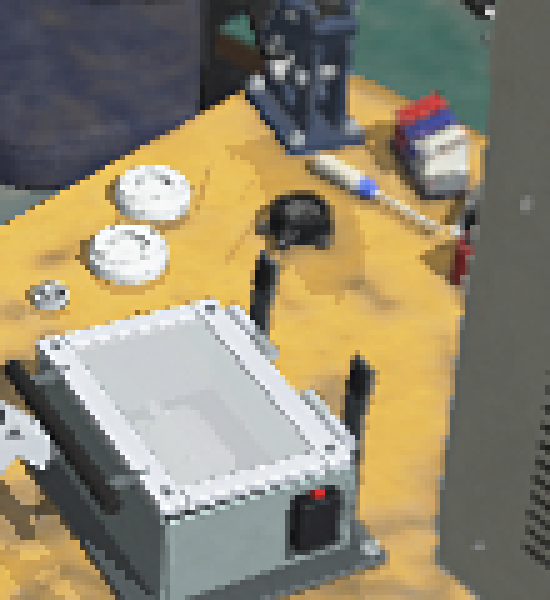

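Call:
move_arm([
  [[0,-0.015,0,0.013,0,0,0],[0,-0.03,0,0.027,0,0,0],[0,-0.045,0,0.041,0,0,0],[0,-0.06,0,0.055,0,0,0],[0,-0.075,0,0.07,0,0,0],[0,-0.09,0,0.085,0,0,0],[0,-0.105,0,0.1,0,0,0],[0,-0.12,0,0.115,0,0,0]],
])

```text
time: 10.97
tool_pos: [0.4791, -0.2339, 0.1832]
ee_rot: [3.139, -0.785, 1.223]
wrist_force: [0.4, -0.4, -0.4]
width: 0.0004
```

```bash
python3 look1.py 15; python3 - <<'E'
from h import *
for q in (0,):print(q,inc(tcp(q,-16,13)),inc(tcp(q,-60,-80)))
o=robot.get_obs();print(o['tool_pos']+ZT*.1992)
E
```

```text
11.0167 [ 0.4789 -0.2338  0.1827] [ 3.1406 -0.7849  1.2223] [0.018  0.1679 0.3635]
1.1 [ 1.6671 -0.0053 -0.4598  0.0004  0.0003  0.0003]
1.0 [ 1.5146 -0.0054 -0.5011  0.0004  0.0003  0.0003]
0.9 [ 1.3588 -0.0054 -0.5269  0.0004  0.0003  0.0003]
0.8 [ 1.2012 -0.0055 -0.537   0.0004  0.0003  0.0003]
0 [ 0.0811 -0.0062 -0.0838  0.0004  0.0003  0.0003] [-0.3593 -0.0058 -1.0136  0.0004  0.0003  0.0003]
[ 0.5271 -0.1014  0.0418]
```

View pics/L15.png

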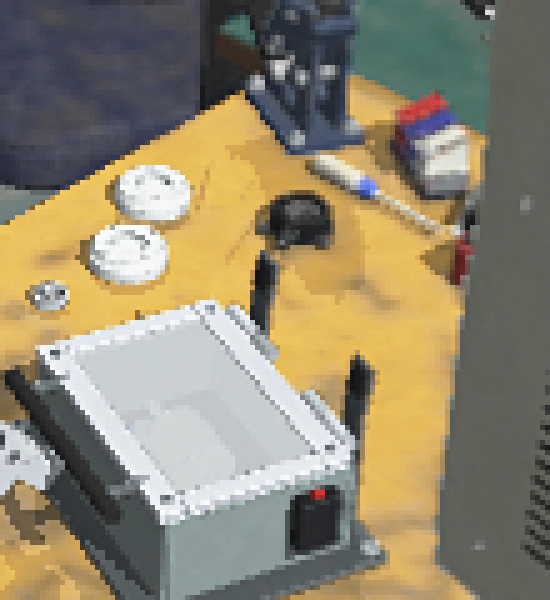

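Call:
move_arm([
  [[0,-0.05,0,-0.1,0,0,0],[0,-0.1,0,-0.3,0,0,0],[0,-0.1,0,-0.6,0,0,0],[0,-0.1,0,-0.9,0,0,0],[0,-0.1,0,-1,0,0,0],[0,-0.1,0,-1,0,0,0],[0,-0.1,0,-1,0,0,0]],
])

```text
time: 11.6
tool_pos: [0.4522, -0.3071, 0.2468]
ee_rot: [3.139, -0.784, 1.222]
wrist_force: [-0.6, 0.1, -0.4]
width: 0.0004
```

```bash
python3 look1.py 16 ; python3 - <<'E'
from h import *
p,d=robot.snapshot('top');np.savez('pics/top16.npz',p=p,d=d); s=np.load('pics/side16.npz')['p']
cv2.imwrite('pics/fin.png',np.hstack([s[90:330,150:400,::-1],p[60:300,150:400,::-1]]).repeat(1,0)); cv2.imwrite('pics/fin2.png',s[:,:,::-1])
for q in (.05,.02,0): print(q,railend(q))
E
```

```text
11.65 [ 0.4522 -0.3064  0.2459] [-3.1413 -0.7854  1.2214] [-0.7985 -0.1929 -0.1866]
1.1 [ 1.7675 -0.0035  0.5354 -0.      0.     -0.0002]
1.0 [ 1.6151 -0.0034  0.4941 -0.      0.     -0.0002]
0.9 [ 1.4593 -0.0034  0.4682 -0.      0.     -0.0002]
0.8 [ 1.3017 -0.0034  0.458  -0.      0.     -0.0002]
0.05 [278.3038 210.9045]
0.02 [278.2374 212.1457]
0 [278.2176 212.963 ]
```

View pics/L16.png

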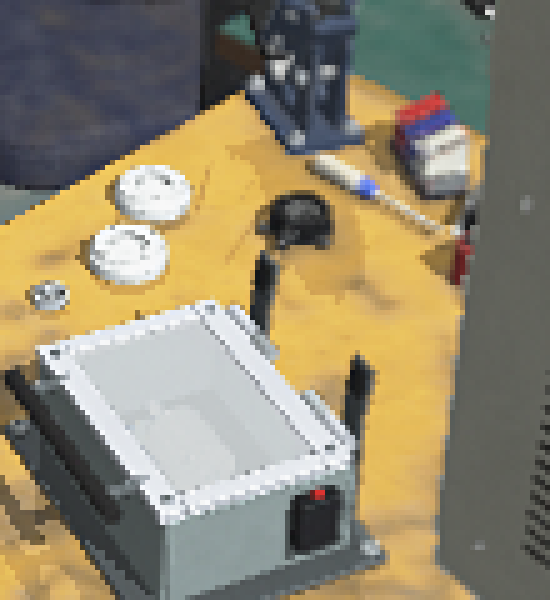

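View pics/fin.png

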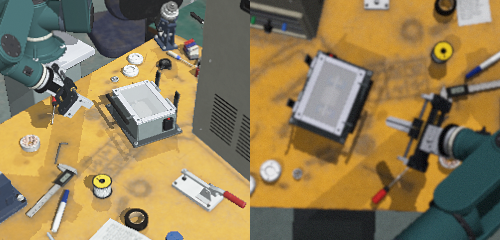

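```bash
python3 - <<'E'
from h import *
a=np.load('pics/side15.npz')['p'].astype(int);b=np.load('pics/side16.npz')['p'].astype(int)
print((abs(a-b).sum(2)[165:215,285:330]>60).sum())
robot.close_job(); print(robot.get_obs()['time'],robot.get_obs()['wrist_force'])
E
```

```text
0
the job is handed in; nothing more can be done
the job is handed in; nothing more can be done
```

The guard is shut and the job is handed in at about 11.7 s. `close_job()` gives no verdict, so I am going by my own checks.

- **Tipping and fall:** I tipped the guard forward with the closed fingers, tilted 45°, from behind and above the rail. It then fell on its own: the pictures put it at about 1.47, 1.36 and 1.2 rad.
- **Catch and lowering:** I caught the rail on the side of the fingers at about 1.0 rad and held it there for about 0.5 s. I then lowered it at about 0.4 rad/s, and about 0.2 rad/s near the end, until the contact force dropped to zero.
- **Forces:** The highest wrist force I read was about 5 N, early in the tipping push. I only read the force at the end of each move, so brief peaks in between were not seen.
- **Last pictures:** The frame lies flush on the rim. Over the guard, the image was identical just before and just after the hand backed off about 10 cm. The loose things looked to be where they started; I checked those by eye and did not measure them. The rotor was not checked after closing, because it shows only dimly through the clear panel.
- **Disagreement:** Near shut, the rail position in the picture read about 0.05 rad higher than the angle I had commanded. That is within the calibration error, and the frame's flush seat settled it.

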